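# Block the lasers and start their warm-up

### The arm

A 7-joint arm with a two-finger parallel gripper is mounted at the origin on the work surface. World frame = base frame: x ahead of the robot, y to its left, z up, the work surface at z = 0. Lengths are in m, angles in degrees, forces in N, time in s.
With the tool pointing down it reaches from about 0.425 to 0.875 m from the base axis. Payload 4.7 kg.
Tool frame: the origin (TCP) lies between the finger pads; the fingertips stand 19 mm ahead of it and the grasp point (between the pads) is the TCP; x points along the fingers, z is the direction in which the jaws open and shut, and the axes are right-handed (so a half turn about x gives the same grasp; the last joint's range is limited). The gripper opens to 87 mm and grips with 3 to 60 N. Pads are 19 mm wide; open, the fingers measure 117 mm over their backs; the gripper's body (75 mm by 190 mm) begins 51 mm behind the grasp point.
Start: joints at [0.808, 18.392, -4.016, 83.108, 1.295, 78.541, -3.26], TCP at [0.65, -0, 0.242] pointing down, gripper open.
Joint ranges: [-163.93, 163.93], [-17.29, 119.83], [-79.2, 71.16], [3.27, 140.29], [-89.18, 269.18], [5.43, 117.66], [-154.24, 154.24]. Speed limits (degrees/s): [147.25, 147.25, 180, 180, 180, 180, 180].

### API

Orientations are given as [roll, pitch, yaw] about the fixed x, y, z axes, in that order (R = Rz(yaw) Ry(pitch) Rx(roll)).
In Python, from cell import monitor, read_camera, camera_model, env, regions_of gives the robot as it stands. The module is installed in compiled form; this text tells all that it offers.
- The arm moves only by the tool step_arm, never from a script. Its argument "deltas" is a list of rows, each a list of 5 numbers: the gripper's target within -1 to 1 (fully open at 1, half-way at 0, shut at -1), then the shift along the tool's x, y, z in m, then the turn about the tool's x in degrees. A call has 1 to 12 rows; each row is the pose to reach, as a shift and turn from the pose commanded when the call began, along the tool's axes at that moment; what a row does not reach only later rows make up. A row lasts 1/8 s, in which the tool goes at most 62.5 mm and 10.7 degrees, less where a joint would pass 70% of its speed; a pose out of reach is approached as far as the arm can. A call with a gripper value outside its range is refused whole. The fingers move at their own pace and stop on an object; "newtons" is the grip in N (left out, the last holds). Time passes only in rows, so rows that repeat a pose let the fingers close. It gives the time, the measured TCP pose, the force and the opening at its end, in the units of the state.
- monitor.get_obs(): the state, without advancing time (a new reading comes with each control period).
- read_camera(name): name is "scene" or "side" or "wrist"; returns (picture, depth): 480x640x3 uint8, red, green, blue; 480x640 float32, m along the optical axis (not along the pixel's ray), 0 where there is no reading.
- camera_model(name): a dict with "fx", "fy", "cx", "cy" (pixels), "k1" (the pictures are not rectified: a ray, as slopes to the right and down, at radius r is drawn at 1 + k1 r^2 times it, then the intrinsics apply), "xyz" and "attitude" of the camera in the world. Camera axes: x right, y down, z forward; pixel columns grow to the right and rows downward; lengths in m; the calibration is good to about 2 mm. A picture is of the moment at which its call begins: read the wrist's pose just before it. camera_model takes no time and is no camera call; for the wrist camera it gives the pose at the moment of the call.
- env.sign_off(): hands the job in, once; it reports no verdict.
Trained networks look in the newest picture that a camera, given by its name, has taken for a name from the list of things; names that differ only in an ending like _2 or _b are one class to them, and where a whole thing is asked for, a point or a joint stands for the part that bears it (a point fixed in the world has none). Each returns a list of dicts, best first, with "p" (0 to 1); they miss things now and then, are a little off and sometimes report something else, mostly with a low value. They report only what shows in the picture. A call takes as long as a camera call. They do not tell look-alikes from the thing itself.
- regions_of(camera, thing): "pixels" (480x640 bool, what is visible of it) and "pixel" ([column, row] in pixels, amid what is visible of it).
The state is a dict: "time_s": time; "qpos": joint angles; "joint_velocities": joint speeds; "effort": joint torques, N m; "tool_pos": TCP position; "tool_rot": TCP orientation; "force": force on the tool from outside, world axes, zero at the start; "wrist_torque": the same for the moment, N m; "grip_width": finger opening in m.
Only numpy, scipy, OpenCV 4.12 (cv2) and the standard library are available. Lean on these libraries where they do the work, as an engineer would, in place of code of your own. Each camera call takes 0.05 s, during which the arm holds its last target. There are 200 camera calls.

### The job

Get the laser heads ready to warm up: in front of every laser head on the table, stand one of the black beam-block plates upright on its short thin edge, squarely across the beam, centred on the aperture and within about 5 cm of it. Only when every laser is blocked, start them at the controller, one key at a time: press the round reset key right down, then the three square keys from left to right. Do not shift the laser heads, the black post holder or the carton, and the blocks must still be standing in place at the end.

Things in the scene. Friction and masses are not known exactly. Their poses are not given: they have to be found in the camera images.
- laser1: Laser head of 2.5 kg, standing loose, one of two or three (None if absent): black finned box 150 x 70 mm, 82 high, on a base plate 165 x 88. A steel snout 26 mm across juts 20 mm from its front, aperture in its end. Origin on the table straight below the aperture; +x runs back along the head (box and plate begin at x = 20 mm), z up. The beam leaves along -x (robot side), 45 mm up.
- laser2: Another laser head, just like laser1 (None if absent).
- laser3: Another laser head, just like laser1 (None if absent).
- block1: Beam block: a black-anodised aluminium plate 100 x 65 x 20 mm, about 0.34 kg, lying flat on the table at the start. Origin at its centre; x along its 100 mm length, y along its 65 mm width, z along its 20 mm thickness. Either end and either face will do.
- block2: Another beam block, just like block1.
- block3: Another beam block, just like block1.
- controller: Laser controller, fixed to the table: a flat white box 150 (x) x 150 (y) x 55 mm high with a small display, one round key and a row of three square keys on its top. Origin on the table under its centre; -x is its front (towards the robot's side), y its left seen from the front, z up.
- key_reset (a joint): The round reset key, 32 mm across, at the back left of the controller's top beside the display: travel in m, 0 up to 0.006 fully down; a spring returns it (1 N to start, 4.5 N fully down). It counts as pressed from 0.004.
- key_left (a joint): The left one of the three square keys (22 x 22 mm, 46 mm apart, in a row along the controller's front edge; left and right as seen from the front): travel and spring as the round key's.
- key_mid (a joint): The middle one of the three square keys (22 x 22 mm, 46 mm apart, in a row along the controller's front edge; left and right as seen from the front): travel and spring as the round key's.
- key_right (a joint): The right one of the three square keys (22 x 22 mm, 46 mm apart, in a row along the controller's front edge; left and right as seen from the front): travel and spring as the round key's.
- key_reset_top (a point): Centre of the top face of this key; keys stand 14 mm proud of the controller's top, 69 mm above the table, when up.
- key_left_top (a point): Centre of the top face of this key; keys stand 14 mm proud of the controller's top, 69 mm above the table, when up.
- key_mid_top (a point): Centre of the top face of this key; keys stand 14 mm proud of the controller's top, 69 mm above the table, when up.
- key_right_top (a point): Centre of the top face of this key; keys stand 14 mm proud of the controller's top, 69 mm above the table, when up.
- meter: Power-meter console, fixed: a white box 150 x 150 x 50 mm with a big display and one dial (64 mm high in all), not needed. Origin on the table under its centre.
- post_holder: Black post holder, 32 mm across and 60 mm high on a 50 x 50 mm foot, standing loose; not to be disturbed. Origin under its centre.
- optics_carton: Small carton 90 x 70 x 50 mm; not to be disturbed. Origin under its centre.
Not all that is in view belongs to the job. What is shaped like the block2 but yellow is not meant.

How it is judged (in metres and radians):
On the way, in this order (a step that is already met when the one before it is completed fails the run):
1. every laser head has a beam block standing upright in front of its aperture, let go (((x of block1 in the frame of laser1 between -0.078 and -0.012 m and y of block1 in the frame of laser1 between -0.02 and 0.02 m and height (world z) of block1 between 0.044 and 0.056 m and angle between the x axis of block1 and the z axis of laser1, either way round below 0.1 rad and angle between the z axis of block1 and the x axis of laser1, either way round below 0.3 rad and linear speed of block1 below 0.02 m/s and contact force between the fingers and block1 below 0.2 N) or (x of block2 in the frame of laser1 between -0.078 and -0.012 m and y of block2 in the frame of laser1 between -0.02 and 0.02 m and height (world z) of block2 between 0.044 and 0.056 m and angle between the x axis of block2 and the z axis of laser1, either way round below 0.1 rad and angle between the z axis of block2 and the x axis of laser1, either way round below 0.3 rad and linear speed of block2 below 0.02 m/s and contact force between the fingers and block2 below 0.2 N) or (x of block3 in the frame of laser1 between -0.078 and -0.012 m and y of block3 in the frame of laser1 between -0.02 and 0.02 m and height (world z) of block3 between 0.044 and 0.056 m and angle between the x axis of block3 and the z axis of laser1, either way round below 0.1 rad and angle between the z axis of block3 and the x axis of laser1, either way round below 0.3 rad and linear speed of block3 below 0.02 m/s and contact force between the fingers and block3 below 0.2 N)) and ((x of block1 in the frame of laser2 between -0.078 and -0.012 m and y of block1 in the frame of laser2 between -0.02 and 0.02 m and height (world z) of block1 between 0.044 and 0.056 m and angle between the x axis of block1 and the z axis of laser2, either way round below 0.1 rad and angle between the z axis of block1 and the x axis of laser2, either way round below 0.3 rad and linear speed of block1 below 0.02 m/s and contact force between the fingers and block1 below 0.2 N) or (x of block2 in the frame of laser2 between -0.078 and -0.012 m and y of block2 in the frame of laser2 between -0.02 and 0.02 m and height (world z) of block2 between 0.044 and 0.056 m and angle between the x axis of block2 and the z axis of laser2, either way round below 0.1 rad and angle between the z axis of block2 and the x axis of laser2, either way round below 0.3 rad and linear speed of block2 below 0.02 m/s and contact force between the fingers and block2 below 0.2 N) or (x of block3 in the frame of laser2 between -0.078 and -0.012 m and y of block3 in the frame of laser2 between -0.02 and 0.02 m and height (world z) of block3 between 0.044 and 0.056 m and angle between the x axis of block3 and the z axis of laser2, either way round below 0.1 rad and angle between the z axis of block3 and the x axis of laser2, either way round below 0.3 rad and linear speed of block3 below 0.02 m/s and contact force between the fingers and block3 below 0.2 N)) and ((x of block1 in the frame of laser3 between -0.078 and -0.012 m and y of block1 in the frame of laser3 between -0.02 and 0.02 m and height (world z) of block1 between 0.044 and 0.056 m and angle between the x axis of block1 and the z axis of laser3, either way round below 0.1 rad and angle between the z axis of block1 and the x axis of laser3, either way round below 0.3 rad and linear speed of block1 below 0.02 m/s and contact force between the fingers and block1 below 0.2 N) or (x of block2 in the frame of laser3 between -0.078 and -0.012 m and y of block2 in the frame of laser3 between -0.02 and 0.02 m and height (world z) of block2 between 0.044 and 0.056 m and angle between the x axis of block2 and the z axis of laser3, either way round below 0.1 rad and angle between the z axis of block2 and the x axis of laser3, either way round below 0.3 rad and linear speed of block2 below 0.02 m/s and contact force between the fingers and block2 below 0.2 N) or (x of block3 in the frame of laser3 between -0.078 and -0.012 m and y of block3 in the frame of laser3 between -0.02 and 0.02 m and height (world z) of block3 between 0.044 and 0.056 m and angle between the x axis of block3 and the z axis of laser3, either way round below 0.1 rad and angle between the z axis of block3 and the x axis of laser3, either way round below 0.3 rad and linear speed of block3 below 0.02 m/s and contact force between the fingers and block3 below 0.2 N))), for 0.5 s.
2. the round reset key is pressed down (value of joint key_reset above 0.004 m and value of joint each of key_left, key_mid, key_right below 0.002 m), for 0.05 s.
3. then the left square key is pressed down (value of joint key_left above 0.004 m and value of joint each of key_reset, key_mid, key_right below 0.002 m), for 0.05 s.
4. then the middle square key is pressed down (value of joint key_mid above 0.004 m and value of joint each of key_reset, key_left, key_right below 0.002 m), for 0.05 s.
5. then the right square key is pressed down (value of joint key_right above 0.004 m and value of joint each of key_reset, key_left, key_mid below 0.002 m), for 0.05 s.
At the end, for the whole second after the job is handed in: Before each laser present a block stands on its short edge: length within 0.1 rad of vertical, centre 44-56 mm high, square within 0.3 rad, within 20 mm of the beam line sideways and 12-78 mm in front of the aperture, still and let go. All keys are up (all of step 1 and value of joint each of key_reset, key_left, key_mid, key_right below 0.0015 m); the robot touches nothing.
It fails at once if a laser head is shoved out of line by more than 15 mm (distance of any of laser1, laser2, laser3 from where it was at the start of the episode above 0.015 m).
It fails at once if two keys are held down at the same time (value of joint each of key_reset, key_left above 0.003 m or value of joint each of key_reset, key_mid above 0.003 m or value of joint each of key_reset, key_right above 0.003 m or value of joint each of key_left, key_mid above 0.003 m or value of joint each of key_left, key_right above 0.003 m or value of joint each of key_mid, key_right above 0.003 m).
It fails at once if the post holder or the carton is pushed more than 4 cm or knocked over (distance of any of post_holder, optics_carton from where it was at the start of the episode above 0.04 m or angle between any of post_holder, optics_carton's own z axis and vertical above 0.5 rad).
Of laser1, laser2, laser3 only 2 to 3 are there at a start; the rules pass over those that are not, and their reading is None.
At some moment in a run one of block1, block2, block3 may be knocked a few centimetres aside while the robot is not near it.
Once in a run the grip may slacken for a moment while it holds something.
It also fails if it takes over 210 s, if anything falls off the work surface, if the arm or the gripper's body presses on something with over 40 N, if the wrist force passes 120 N, or if a joint passes its speed limit or range.

## Working session

There is one attempt and no reset: what is moved stays moved. The work goes in short steps, Python scripts to look and compute and a tool call to move; the robot and the scene stay as the last step left them, time stands still between calls to the robot, and variables do not carry over. Pictures are saved under pics/ and viewed, about 12 in all and at most 16, crops included, and the job is handed in when it is done.

Besides the shell and the picture viewer there is one more tool, called after "Request:" as name([rows], argument=value, ...), one row to a line, values as JSON. step_arm: Moves the arm, as the interface text tells. Its arguments: {"type":"object","properties":{"deltas":{"type":"array"},"newtons":{"type":"number"}},"required":["deltas"]}

```bash
mkdir -p pics; cat > h.py <<'E'
import numpy as np,cv2
from scipy.spatial.transform import Rotation as R
from cell import monitor, read_camera, camera_model, env, regions_of
def pose():
    o=monitor.get_obs(); return np.array(o['tool_pos']),R.from_euler('xyz',o['tool_rot'],degrees=True)
def att(m):
    a=np.array(m['attitude'],float)
    return a if a.shape==(3,3) else R.from_euler('xyz',a,degrees=True).as_matrix()
def cloud(name,d,m=None):
    m=m or camera_model(name)
    v,u=np.mgrid[0:480,0:640].astype(float)
    xd=(u-m['cx'])/m['fx'];yd=(v-m['cy'])/m['fy'];x,y=xd.copy(),yd.copy()
    for _ in range(8):
        s=1+m['k1']*(x*x+y*y);x=xd/s;y=yd/s
    P=np.stack([x*d,y*d,d],-1)@att(m).T+np.array(m['xyz'])
    P[d<=0]=np.nan
    return P
def look(name):
    m=camera_model(name);p,d=read_camera(name);return p,d,cloud(name,d,m)
def save(p,f): cv2.imwrite('pics/'+f,cv2.cvtColor(p,cv2.COLOR_RGB2BGR))
E
python3 - <<'E'
from h import *
print(camera_model('scene'),camera_model('side')['xyz'],camera_model('wrist'),monitor.get_obs())
p,d,P=look('scene');save(p,'s1.png');np.savez('s1',p=p,P=P)
for t in ['laser1','block1','controller','meter','post_holder','optics_carton','key_reset','key_left']:
    for r in regions_of('scene',t):
        q=P[r['pixels']];print(t,round(r['p'],2),r['pixel'],r['pixels'].sum(),np.nanmedian(q,0).round(3),np.nanmin(q,0).round(3),np.nanmax(q,0).round(3))
p,d,P=look('side');save(p,'d1.png')
E
```

```text
{'fx': 532.0401313964749, 'fy': 532.0401313964749, 'cx': 313.90180940172183, 'cy': 240.02563833738665, 'k1': -0.048130052430109184, 'xyz': array([1.57392833, 0.24009618, 1.13479078]), 'attitude': array([-133.67781601,   -1.23161747,  103.27411538])} [ 0.07239347 -0.67872385  0.76812295] {'fx': 369.9888024299965, 'fy': 369.9888024299965, 'cx': 317.3311379903672, 'cy': 236.82968511511956, 'k1': -0.030784076534622295, 'xyz': array([0.64986568, 0.07687725, 0.38367708]), 'attitude': array([ 1.63858817e+02,  5.41175366e-02, -6.58692175e-02])} {'time_s': 0.0, 'qpos': array([ 0.80606663, 18.44022844, -4.01381585, 83.17437904,  1.29501103,
       78.5394761 , -3.26147576]), 'joint_velocities': array([ 0.04672791, -0.00219846,  0.03249608, -0.00877039, -0.01151075,
       -0.02600393,  0.09522036]), 'effort': array([-2.58547143e-04, -4.91284704e+01, -4.03903294e-01, -3.12526345e+01,
       -6.40594075e-02,  4.37659642e-02,  1.61017233e-04]), 'tool_pos': array([ 6.49494092e-01, -4.68317821e-05,  2.40452565e-01]), 'tool_rot': array([-176.73943195,   89.89097376, -176.73886208]), 'force': array([
[... 1101 characters left out ...]
087]
controller 0.43 [471.0, 290.3] 89 [0.569 0.46  0.068] [0.552 0.447 0.059] [0.583 0.473 0.073]
meter 0.89 [173.8, 241.4] 2489 [ 0.563 -0.406  0.048] [ 0.408 -0.533 -0.006] [ 0.624 -0.332  0.074]
optics_carton 0.73 [209.0, 194.4] 660 [ 0.333 -0.378  0.044] [ 0.269 -0.426 -0.002] [ 0.367 -0.342  0.054]
optics_carton 0.34 [288.9, 340.0] 2133 [0.836 0.028 0.071] [ 0.683 -0.036 -0.003] [0.916 0.06  0.108]
optics_carton 0.18 [199.4, 310.6] 2430 [ 0.797 -0.218  0.069] [ 0.664 -0.318 -0.004] [ 0.858 -0.173  0.088]
key_reset 0.23 [471.7, 271.7] 51 [0.495 0.459 0.068] [0.475 0.45  0.056] [0.502 0.469 0.073]
key_left 0.63 [471.8, 273.6] 61 [0.493 0.46  0.068] [0.475 0.449 0.056] [0.503 0.471 0.073]
```

View pics/s1.png

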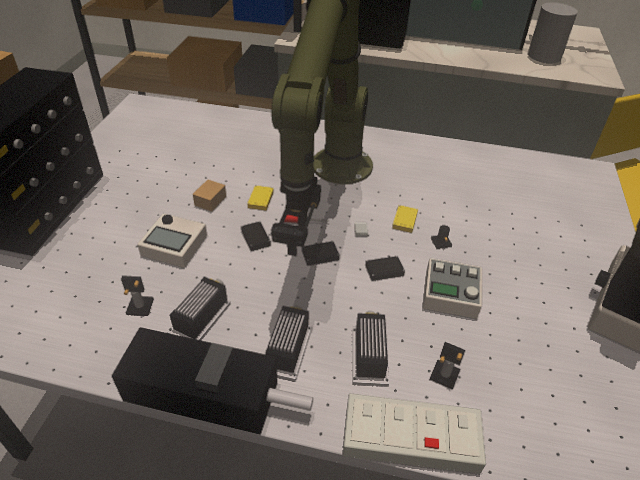

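View pics/d1.png

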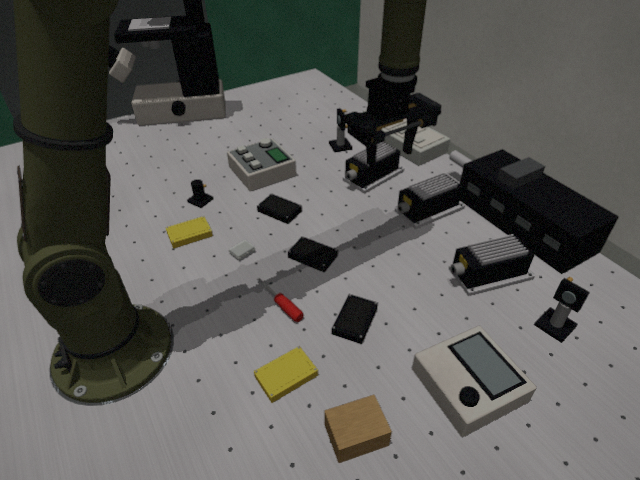

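Black plates sit at about (255,236), (320,252) and (384,268) in the scene picture. The yellow ones at (261,197) and (405,218) are look-alikes. There are three laser heads, at (199,308), (290,338) and (371,346). The big black box at (200,375) is scenery. The wrist view will give precise poses.

```bash
cat >> h.py <<'E'
def rect(P,mask,zlo,zhi,p=None):
    q=P[mask];q=q[np.isfinite(q[:,0])&(q[:,2]>zlo)&(q[:,2]<zhi)]
    if len(q)<20: return None
    c=np.median(q[:,:2],0);q=q[np.linalg.norm(q[:,:2]-c,axis=1)<.12]
    (cx,cy),(w,h),a=cv2.minAreaRect((q[:,:2]*1000).astype(np.float32))
    if w<h: w,h,a=h,w,a+90
    a=(a+90)%180-90
    return np.array([cx,cy,w,h,a]).round(1),len(q)
def survey(name,f=None,things=('laser1','block1','controller')):
    p,d,P=look(name)
    if f: save(p,f)
    for t in things:
        for r in regions_of(name,t):
            m=r['pixels'];k=cv2.erode(m.astype(np.uint8),np.ones((3,3)))>0
            col=p[m].mean(0).round()
            z=(0.07,0.095) if t[:5]=='laser' else (0.013,0.03) if t[:5]=='block' else (.045,.08)
            print(t,round(r['p'],2),np.round(r['pixel']),m.sum(),col,rect(P,k,*z),np.nanmedian(P[m],0).round(3))
    return p,P
E
python3 - <<'E'
from h import *
survey('scene'); print(); p,P=survey('wrist','w1.png'); np.savez('w1',p=p,P=P)
print(pose()[1].as_matrix().round(3))
E
```

```text
laser1 0.96 [288. 339.] 2164 [88. 81. 79.] (array([8.148e+02, 2.030e+01, 1.520e+02, 6.480e+01, 8.000e-01]), 1142) [0.835 0.029 0.071]
laser1 0.71 [372. 351.] 2461 [94. 88. 84.] (array([784.7, 220.2, 153.8,  67.6,  11.1]), 1180) [0.82  0.222 0.07 ]
laser1 0.7 [198. 312.] 2470 [86. 80. 77.] (array([ 776.4, -228.9,  153.7,   68.4,  -14.6]), 1058) [ 0.796 -0.218  0.069]
block1 0.97 [257. 235.] 623 [63. 58. 55.] (array([ 452. , -186.2,  103.5,   64.1,   36.3]), 443) [ 0.457 -0.183  0.017]
block1 0.95 [405. 215.] 505 [177. 155.  68.] (array([255.5, 251.9, 101. ,  61.1,  -4.9]), 348) [0.266 0.252 0.018]
block1 0.76 [381. 268.] 712 [63. 58. 55.] (array([487.2, 217.6,  97.4,  66.7, -65. ]), 524) [0.492 0.218 0.018]
block1 0.64 [260. 200.] 420 [176. 153.  57.] (array([ 273. , -225.9,  102.4,   58. ,    3.3]), 296) [ 0.28  -0.227  0.017]
block1 0.63 [470. 295.] 119 [156. 149. 135.] None [0.567 0.46  0.068]
controller 0.56 [453. 287.] 2924 [116. 112. 102.] (array([531. , 414.6, 151.9, 150.5,  89.8]), 2194) [0.558 0.414 0.055]

laser1 0.88 [435.   8.] 2679 [122. 118. 119.] None [0.756 0.181 0.012]
laser1 0.8 [398. 376.] 2300 [59. 57. 57.] None [ 0.74  -0.188  0.02 ]
laser1 0.67 [492. 191.] 17500 [85. 82. 82.] (array([812.9,  19.2, 150.7,  69.3,  -0. ]), 13166) [0.802 0.027 0.072]
block1 0.67 [138. 182.] 7071 [25. 24. 24.] (array([470.4,  25.5,  97.3,  64.8, -61.1]), 6309) [0.472 0.029 0.02 ]
block1 0.65 [142.  11.] 1898 [28. 27. 28.] (array([4.985e+02, 1.768e+02, 6.980e+01, 2.660e+01, 2.000e-01]), 1436) [0.493 0.18  0.02 ]
[[ 0. -0.  1.]
 [-0.  1.  0.]
 [-1. -0.  0.]]
```

View pics/w1.png

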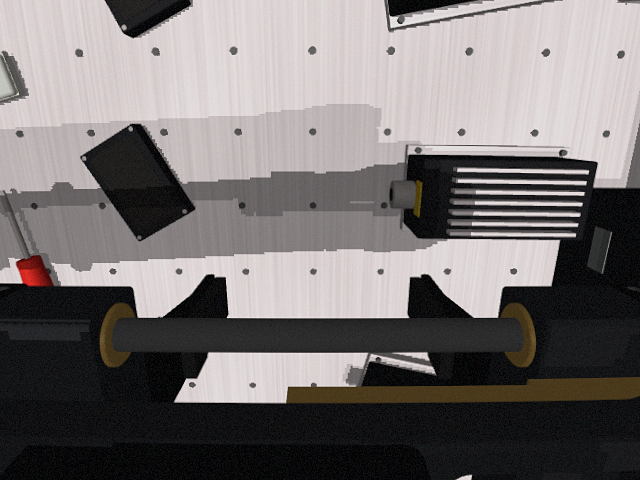

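The wrist view shows a black plate at (138,182) with the middle laser at (492,191). Its snout points at -x. Candidates are the black plates and the yellow look-alikes; the task asks for black, and this close-up confirms this plate is one. I'll grip its near-base end across the 65 mm width and tip it up about the far end.

Request:
step_arm([
  [1,0.03,0.014,-0.05,-10],
  [1,0.06,0.028,-0.1,-20],
  [1,0.1,0.056,-0.15,-29],
  [1,0.13,0.056,-0.197,-29],
  [1,0.14,0.056,-0.197,-29],
  [1,0.14,0.056,-0.197,-29],
], newtons=8)

```text
time_s: 1.65
tool_pos: [0.4535, 0.0559, 0.1017]
tool_rot: [-35.0, 90.0, -6.1]
force: [0.3, 0.6, 0.9]
grip_width: 0.087
```

```bash
python3 - <<'E'
from h import *
print(pose()[0].round(4),pose()[1].as_matrix().round(3).tolist())
survey('wrist','w2.png',['block1'])
E
```

```text
[0.4535 0.0559 0.1017] [[0.001, -0.485, 0.875], [-0.0, 0.875, 0.485], [-1.0, -0.0, 0.001]]
block1 0.75 [497.  60.] 15266 [37. 36. 35.] (array([489. , 206. ,  68.2,  65.3, -63.8]), 14249) [0.487 0.205 0.02 ]
block1 0.64 [314. 278.] 10723 [24. 23. 23.] (array([468.6,  25.5, 100.7,  65. , -61.4]), 9741) [0.461 0.042 0.02 ]
```

Request:
step_arm([
  [1,0.04,0,0,0],
  [1,0.07,0,0,0],
  [1,0.079,0,0,0],
  [1,0.079,0,0,0],
  [-1,0.079,0,0,0],
  [-1,0.079,0,0,0],
  [-1,0.079,0,0,0],
  [-1,0.079,0,0,0],
  [-1,0.079,0,0,0],
  [-1,0.079,0,0,0],
], newtons=8)

```text
time_s: 3.0
tool_pos: [0.453, 0.0559, 0.0232]
tool_rot: [-119.6, 90.0, -90.6]
force: [-2.3, 0.5, 5.8]
grip_width: 0.0651
```

Request:
step_arm([
  [-1,-0.011,-0.002,0,0],
  [-1,-0.022,-0.0055,0,0],
  [-1,-0.032,-0.011,0,0],
  [-1,-0.042,-0.017,0,0],
  [-1,-0.05,-0.024,0,0],
  [-1,-0.058,-0.033,0,0],
  [-1,-0.064,-0.042,0,0],
  [-1,-0.069,-0.052,0,0],
  [-1,-0.074,-0.07,0,0],
  [-1,-0.075,-0.085,0,0],
  [-1,-0.076,-0.093,0,0],
  [-1,-0.076,-0.093,0,0],
])

```text
time_s: 4.5
tool_pos: [0.4982, -0.026, 0.0983]
tool_rot: [147.1, 90.0, 176.1]
force: [0.7, 1.0, -2.6]
grip_width: 0.0652
```

```bash
python3 - <<'E'
from h import *
p,d,P=look('side');save(cv2.resize(p[100:400,150:450],(600,600)),'d2.png')
E
```

```text
(no output)
```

View pics/d2.png

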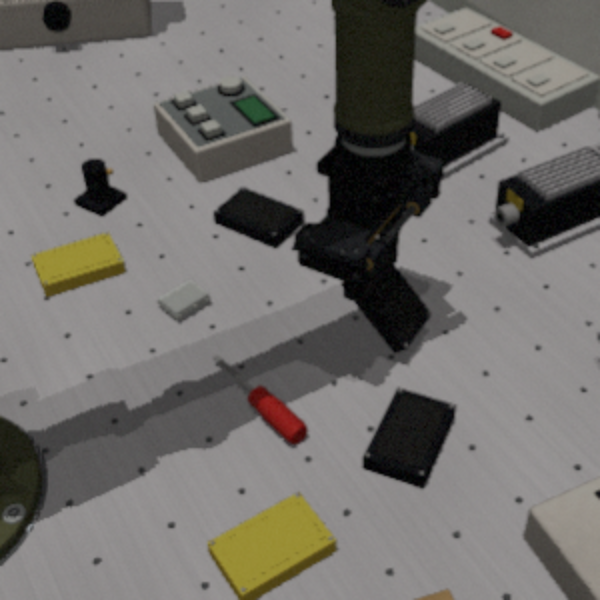

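The plate at (390,300) in the crop was dragged without fully pivoting. I'll ease the grip so gravity swings it.

Request:
step_arm([
  [-1,0,0,0,0],
  [-1,0,0,0,0],
  [-1,-0.01,0,0,0],
  [-1,-0.02,0,0,0],
  [-1,-0.02,0,0,0],
], newtons=3)

```text
time_s: 5.18
tool_pos: [0.4992, -0.0253, 0.12]
tool_rot: [-32.3, 89.8, -3.3]
force: [-0.7, -0.1, -2.5]
grip_width: 0.065
```

```bash
cat >> h.py <<'E'
def tilt(names=('side','scene')):
    "held plate: points in tool plane (tool y, z) under the jaws"
    t,r=pose();M=r.as_matrix();out=[]
    for n in names:
        p,d,P=look(n);q=(P-t)@M
        ok=(np.abs(q[...,1])<.12)&(np.abs(q[...,2])<.03)&(P[...,2]>.006)&(q[...,0]>0.022)
        s=q[ok]
        if len(s)<15: print(n,'few',len(s));continue
        c=s.mean(0);dv=np.linalg.svd((s-c)[:,:2],full_matrices=False)
        v=dv[2][0];v=v if v[0]>0 else -v
        print(n,len(s),'lean deg (toward tool+y)',np.degrees(np.arctan2(v[1],v[0])).round(1),'sv',dv[1].round(3),'minz',P[ok][:,2].min().round(4),'y at low',s[s[:,0]>s[:,0].max()-.015][:,1].mean().round(4))
E
python3 - <<'E'
from h import *
print(pose()[0]);tilt()
E
```

```text
[ 0.49917756 -0.02534052  0.12001749]
side 360 lean deg (toward tool+y) -2.6 sv [0.439 0.03 ] minz 0.0158 y at low -0.0092
scene 105 lean deg (toward tool+y) -0.1 sv [0.214 0.125] minz 0.0071 y at low -0.0037
```

Request:
step_arm([
  [-1,0,0,0,0],
  [-1,0,0,0,0],
  [-1,-0.03,0,0,0],
  [-1,-0.03,-0.005,0.02,-10],
  [-1,-0.03,-0.01,0.04,-20],
  [-1,-0.03,-0.015,0.06,-30],
  [-1,-0.03,-0.02,0.08,-40],
  [-1,-0.03,-0.03,0.11,-50],
  [-1,-0.03,-0.038,0.14,-61],
  [-1,-0.03,-0.045,0.165,-61],
  [-1,-0.03,-0.045,0.174,-61],
  [-1,-0.03,-0.045,0.174,-61],
], newtons=20)

```text
time_s: 6.78
tool_pos: [0.6715, 0.0202, 0.1479]
tool_rot: [80.7, 89.9, 170.7]
force: [-0.1, -0.7, -3.5]
grip_width: 0.064
```

```bash
python3 - <<'E'
from h import *
print(pose()[0],pose()[1].as_matrix().round(3).tolist());tilt()
survey('wrist',None,['laser1'])
E
```

```text
[0.6715491  0.02019062 0.14786422] [[-0.002, -1.0, -0.001], [0.0, -0.001, 1.0], [-1.0, 0.002, 0.0]]
side 1071 lean deg (toward tool+y) -77.9 sv [1.496 0.782] minz 0.0062 y at low -0.0677
scene 998 lean deg (toward tool+y) -82.1 sv [1.32  0.676] minz 0.0293 y at low -0.0159
laser1 0.96 [316. 360.] 5029 [39. 38. 39.] (array([754.3,  19.6,  69.7,  28.2, -88.4]), 3210) [0.748 0.019 0.072]
laser1 0.89 [572. 279.] 2396 [96. 92. 88.] None [0.703 0.204 0.044]
laser1 0.84 [ 40. 279.] 2426 [60. 58. 58.] None [ 0.705 -0.198  0.03 ]
laser1 0.73 [577.  14.] 2427 [29. 28. 29.] None [0.518 0.193 0.02 ]
```

```bash
sed -i 's/np.abs(q\[...,1\])<.12/np.abs(q[...,1])<.03/' h.py; python3 - <<'E'
from h import *
tilt()
E
```

```text
side 426 lean deg (toward tool+y) -8.8 sv [0.574 0.019] minz 0.0299 y at low 0.0026
scene 617 lean deg (toward tool+y) -7.3 sv [0.691 0.095] minz 0.0061 y at low 0.002
```

Request:
step_arm([
  [-1,0.008,0,0,0],
  [-1,0.016,0,0,0],
  [-1,0.022,0,0,0],
  [-1,0.027,0,0,0],
  [-1,0.031,0,0,0],
  [-1,0.034,0,0,0],
  [-1,0.037,0,0,0],
], newtons=5)

```text
time_s: 7.95
tool_pos: [0.6747, 0.0197, 0.1148]
tool_rot: [-90.2, 89.6, -0.2]
force: [0.6, -1.0, 8.0]
grip_width: 0.0647
```

```bash
python3 - <<'E'
from h import *
tilt()
E
```

```text
side 376 lean deg (toward tool+y) -6.3 sv [0.482 0.018] minz 0.0064 y at low 0.0071
scene 494 lean deg (toward tool+y) -5.0 sv [0.535 0.061] minz 0.0063 y at low -0.0122
```

Request:
step_arm([
  [-1,0,-0.003,0,0],
  [-1,0.002,-0.006,0,0],
  [-1,0.004,-0.008,0,0],
  [-1,0.004,-0.008,0,0],
], newtons=4)

```text
time_s: 8.55
tool_pos: [0.6821, 0.0197, 0.1097]
tool_rot: [-89.3, 89.7, 0.7]
force: [1.3, -1.1, 5.5]
grip_width: 0.0648
```

```bash
python3 - <<'E'
from h import *
tilt()
E
```

```text
side 409 lean deg (toward tool+y) -1.5 sv [0.477 0.023] minz 0.0062 y at low 0.0133
scene 409 lean deg (toward tool+y) -0.3 sv [0.444 0.049] minz 0.0062 y at low -0.006
```

Request:
step_arm([
  [-0.2,0,0,0,0],
  [0.6,0,0,0,0],
  [0.9,0,0,0,0],
  [1,0,0,0,0],
  [1,0,0,0,0],
  [1,-0.03,0,0,0],
  [1,-0.08,0,0,0],
  [1,-0.1,0,0,0],
])

```text
time_s: 9.65
tool_pos: [0.6816, 0.0198, 0.2112]
tool_rot: [-87.5, 89.7, 2.5]
force: [0.7, -0.2, -0.9]
grip_width: 0.0873
```

```bash
cat >> h.py <<'E'
def standing(name,c,rad=.07):
    p,d,P=look(name);m=(np.linalg.norm(P[...,:2]-np.array(c),axis=-1)<rad)
    for z0,z1 in ((.085,.115),(.02,.08)):
        r=rect(P,m,z0,z1);q=P[m&(P[...,2]>z0)&(P[...,2]<z1)]
        print(name,z0,z1,r,np.median(q,0).round(4) if len(q) else '')
    return p
E
python3 - <<'E'
from h import *
for n in ('side','scene','wrist'):
    p=standing(n,(.675,.0195),.045)
    if n=='side': save(cv2.resize(p[100:400,200:500],(600,600)),'d3.png')
survey('side',None,['block1'])
survey('scene',None,['block1'])
E
```

```text
side 0.085 0.115 (array([680.1,  16.8,  67.7,  23.6,  89.2]), 253) [0.6758 0.0119 0.0977]
side 0.02 0.08 (array([693.4,  15.6,  68. ,  52. ,  89.1]), 473) [0.6709 0.0071 0.0506]
scene 0.085 0.115 (array([684. ,  18.2,  65. ,  28.4, -88.7]), 222) [0.6886 0.0187 0.0969]
scene 0.02 0.08 (array([699.9,  21.1,  66.5,  40.2, -79. ]), 356) [0.691  0.0208 0.0503]
wrist 0.085 0.115 (array([677.6,  20.2,  64.7,  21. ,  89.9]), 2830) [0.6756 0.0202 0.1   ]
wrist 0.02 0.08 (array([693.6,  20.5,  64.2,  52.6, -89.8]), 1274) [0.6683 0.0201 0.0518]
block1 0.96 [281. 210.] 747 [22. 22. 22.] (array([481.2, 211.8,  94.7,  63.3, -65.2]), 558) [0.479 0.208 0.019]
block1 0.95 [188. 231.] 932 [134. 123.  49.] (array([247.1, 248.5,  96.1,  62.9,  -2. ]), 655) [0.245 0.238 0.019]
block1 0.75 [356. 316.] 1536 [27. 26. 27.] (array([ 445.4, -189.5,  103.7,   63. ,   35.6]), 1245) [ 0.44  -0.194  0.019]
block1 0.71 [389. 210.] 846 [10. 10. 10.] (array([670.3,  10.4,  58.2,  17.9, -72.3]), 104) [0.67  0.007 0.06 ]
block1 0.57 [288. 375.] 2025 [141. 130.  50.] (array([ 262.4, -230.8,   97.5,   64.8,    3.1]), 1669) [ 0.261 -0.236  0.019]
block1 0.95 [382. 267.] 739 [64. 60. 57.] (array([485.3, 217.3, 100.4,  69.3, -63.1]), 539) [0.491 0.219 0.018]
block1 0.8 [260. 199.] 486 [176. 153.  62.] (array([ 269.9, -226.1,  101.4,   62.1,    2.6]), 329) [ 0.279 -0.227  0.017]
block1 0.73 [300. 296.] 635 [48. 44. 42.] (array([689.6,  18.6,  59.9,   6.9,  88.4]), 58) [0.689 0.021 0.066]
block1 0.66 [252. 235.] 411 [59. 55. 51.] (array([ 457.3, -197.5,  102.7,   51.1,   21.4]), 287) [ 0.458 -0.194  0.018]
```

View pics/d3.png

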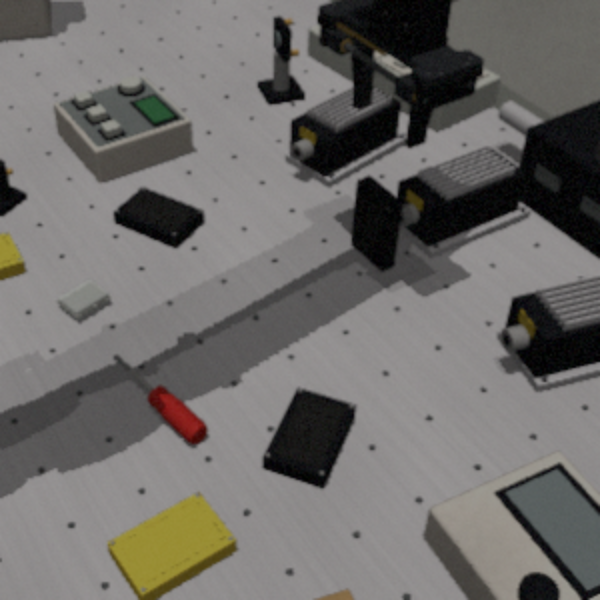

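Plate 1 stands upright at (0.678, 0.020), square to the middle laser. In the crop it is at (377,222), in front of the snout. Next is the left plate.

Request:
step_arm([
  [1,0,0.03,0.03,10],
  [1,0,0.06,0.06,20],
  [1,0,0.1,0.1,30],
  [1,0.02,0.14,0.14,40],
  [1,0.05,0.18,0.18,50],
  [1,0.08,0.21,0.21,60],
  [1,0.1,0.21,0.227,64],
  [1,0.1,0.21,0.227,64],
  [1,0.1,0.21,0.227,64],
], newtons=5)

```text
time_s: 11.12
tool_pos: [0.4708, 0.2456, 0.1077]
tool_rot: [-108.1, 90.0, -82.1]
force: [0.6, -0.3, -0.0]
grip_width: 0.0869
```

```bash
cat >> h.py <<'E'
def grasp(c,ang,sgn,off=.035,zt=.023):
    "c mm, ang deg of long axis; sgn which end; prints tool-frame deltas"
    t,r=pose();M=r.as_matrix();u=np.array([np.cos(np.radians(ang)),np.sin(np.radians(ang)),0])
    g=np.array([c[0]/1000,c[1]/1000,zt])+sgn*off*u
    jaw=np.degrees(np.arctan2(M[1,2],M[0,2]));dw=((ang+90-jaw)+90)%180-90
    print('tool',t.round(4),'jaw yaw',jaw.round(1),'delta tool',(M.T@(g-t)).round(4),'turn',round(-dw,1),'far-end dir in tool',(M.T@(-sgn*u)).round(3))
E
python3 - <<'E'
from h import *
print(pose()[0])
survey('wrist','w3.png',['block1','laser1'])
E
```

```text
[0.47076603 0.245585   0.10771249]
block1 0.69 [317. 262.] 10227 [17. 17. 17.] (array([475.6, 234.2,  71.5,  63.9, -64.1]), 9562) [0.475 0.238 0.02 ]
block1 0.56 [40. 98.] 10028 [190. 175.  43.] (array([270. , 254.4,  65. ,  57.5,  86.1]), 8439) [0.281 0.26  0.02 ]
```

```bash
python3 - <<'E'
from h import *
grasp((482.5,219.5),-64.1,-1)
E
```

```text
tool [0.4712 0.2457 0.1084] jaw yaw 25.9 delta tool [ 0.0854  0.0066 -0.0014] turn 0.0 far-end dir in tool [ 0. -1. -0.]
```

Request:
step_arm([
  [1,0.04,0.006,-0.001,0],
  [1,0.075,0.006,-0.001,0],
  [1,0.086,0.006,-0.001,0],
  [1,0.086,0.006,-0.001,0],
  [-1,0.086,0.006,-0.001,0],
  [-1,0.086,0.006,-0.001,0],
  [-1,0.086,0.006,-0.001,0],
  [-1,0.086,0.006,-0.001,0],
  [-1,0.086,0.006,-0.001,0],
  [-1,0.086,0.006,-0.001,0],
], newtons=6)

```text
time_s: 12.52
tool_pos: [0.467, 0.2518, 0.0223]
tool_rot: [-12.2, 89.9, 13.8]
force: [-0.1, -0.4, 5.9]
grip_width: 0.0654
```

Request:
step_arm([
  [-1,-0.011,-0.002,0,0],
  [-1,-0.022,-0.0055,0,0],
  [-1,-0.032,-0.011,0,0],
  [-1,-0.042,-0.017,0,0],
  [-1,-0.05,-0.024,0,0],
  [-1,-0.058,-0.033,0,0],
  [-1,-0.064,-0.042,0,0],
  [-1,-0.069,-0.052,0,0],
  [-1,-0.074,-0.07,0,0],
  [-1,-0.075,-0.085,0,0],
  [-1,-0.076,-0.095,0,0],
  [-1,-0.076,-0.1,0,0],
], newtons=5)

```text
time_s: 14.02
tool_pos: [0.5107, 0.1606, 0.0972]
tool_rot: [-149.1, 90.0, -123.2]
force: [0.2, 0.1, -1.3]
grip_width: 0.0651
```

```bash
python3 - <<'E'
from h import *
print(pose()[0]);tilt()
E
```

```text
[0.51073183 0.16058274 0.09717376]
side 322 lean deg (toward tool+y) -3.2 sv [0.35 0.03] minz 0.0068 y at low -0.0086
scene 124 lean deg (toward tool+y) 3.2 sv [0.187 0.054] minz 0.0064 y at low -0.0051
```

Request:
step_arm([
  [-1,0,0,0,0],
  [-1,0,0,0,0],
  [-1,-0.03,0,0,0],
  [-1,-0.05,0,0.015,-10],
  [-1,-0.06,-0.005,0.03,-20],
  [-1,-0.06,-0.01,0.045,-30],
  [-1,-0.06,-0.015,0.065,-40],
  [-1,-0.06,-0.02,0.085,-50],
  [-1,-0.06,-0.025,0.105,-60],
  [-1,-0.06,-0.03,0.125,-70],
  [-1,-0.06,-0.03,0.135,-75],
  [-1,-0.06,-0.03,0.135,-75],
], newtons=20)

```text
time_s: 15.62
tool_pos: [0.6445, 0.1946, 0.1565]
tool_rot: [68.4, 89.9, 169.4]
force: [-0.2, -0.9, -2.7]
grip_width: 0.0648
```

```bash
python3 - <<'E'
from h import *
print(pose()[0]);tilt()
survey('wrist','w4.png',['laser1']);survey('scene','s4.png',['laser1'])
E
```

```text
[0.6445391  0.19456008 0.15650979]
side 371 lean deg (toward tool+y) -3.1 sv [0.417 0.027] minz 0.0583 y at low 0.0131
scene 454 lean deg (toward tool+y) -2.4 sv [0.458 0.044] minz 0.0064 y at low -0.0092
laser1 0.7 [320. 370.] 3350 [39. 38. 39.] (array([731.2, 213.9,  69.3,  28.7, -78.8]), 3050) [0.731 0.214 0.072]
laser1 0.42 [ 45. 293.] 75 [86. 83. 84.] None [ 0.738 -0.013  0.028]
laser1 0.82 [371. 351.] 2492 [90. 84. 81.] (array([784.6, 220.3, 152.6,  67.4,  10.9]), 1173) [0.821 0.222 0.07 ]
laser1 0.76 [290. 341.] 2253 [94. 87. 84.] (array([ 8.150e+02,  1.830e+01,  1.536e+02,  6.700e+01, -3.000e-01]), 1152) [0.837 0.029 0.071]
laser1 0.64 [199. 309.] 2417 [87. 81. 78.] (array([ 776.9, -229.3,  153.6,   66.2,  -14.5]), 1039) [ 0.798 -0.218  0.069]
```

View pics/w4.png

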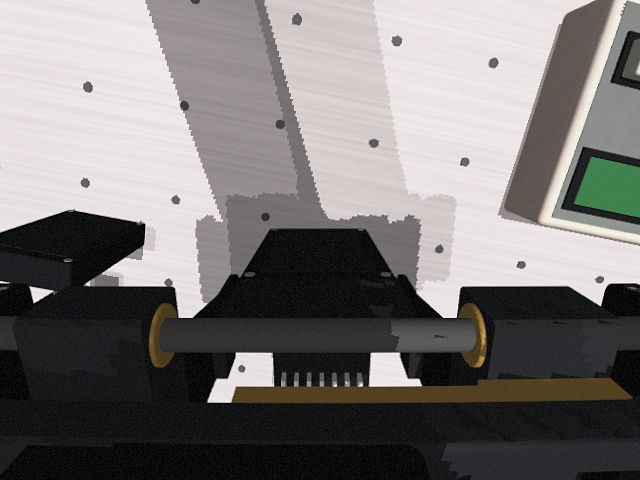

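Laser left is centred below the gripper (fins at (320,378)). Lowering the plate now.

Request:
step_arm([
  [-1,0.02,-0.006,0,0],
  [-1,0.035,-0.006,0,0],
  [-1,0.045,-0.006,0,0],
  [-1,0.05,-0.006,0,0],
  [-1,0.05,-0.006,0,0],
], newtons=20)

```text
time_s: 16.55
tool_pos: [0.6506, 0.195, 0.1071]
tool_rot: [91.8, 90.0, -167.2]
force: [0.4, -0.6, -2.2]
grip_width: 0.0649
```

Request:
step_arm([
  [-1,0.003,0,0,0],
  [-1,0.006,0,0,0],
  [-1,0.009,0,0,0],
  [-1,0.012,0,0,0],
  [-1,0.014,0,0,0],
  [-1,0.014,0,0,0],
], newtons=5)

```text
time_s: 17.3
tool_pos: [0.6529, 0.1955, 0.096]
tool_rot: [-88.1, 89.7, 12.9]
force: [1.3, -0.8, 5.4]
grip_width: 0.0647
```

```bash
python3 - <<'E'
from h import *
print(pose()[0]);tilt()
E
```

```text
[0.65289441 0.19552258 0.09597687]
side 316 lean deg (toward tool+y) -1.2 sv [0.35  0.024] minz 0.0065 y at low 0.0158
scene 360 lean deg (toward tool+y) -0.8 sv [0.356 0.038] minz 0.0063 y at low -0.004
```

Request:
step_arm([
  [-0.2,0,0,0,0],
  [0.6,0,0,0,0],
  [0.9,0,0,0,0],
  [1,0,0,0,0],
  [1,0,0,0,0],
  [1,-0.03,0,0,0],
  [1,-0.08,0,0,0],
  [1,-0.12,0,0,0],
])

```text
time_s: 18.4
tool_pos: [0.6509, 0.1952, 0.2154]
tool_rot: [-81.0, 89.9, 20.0]
force: [-0.3, 0.2, -0.9]
grip_width: 0.0871
```

```bash
python3 - <<'E'
from h import *
print(pose()[0])
standing('wrist',(.648,.1955),.04)
survey('wrist',None,['laser1'])
survey('side',None,['block1']);survey('scene',None,['block1'])
E
```

```text
[0.65092937 0.19522867 0.21541482]
wrist 0.085 0.115 (array([648.1, 195.2,  65.2,  20.6, -79. ]), 2725) [0.6466 0.1949 0.0999]
wrist 0.02 0.08 (array([638.5, 193.3,  64.2,   1.6, -79.2]), 1119) [0.6382 0.1931 0.054 ]
laser1 0.69 [131. 272.] 4868 [68. 65. 60.] (array([743.9,  21.8,  71.1,  22.7,  77.7]), 496) [0.739 0.036 0.048]
laser1 0.57 [318. 304.] 7628 [60. 58. 57.] (array([762.9, 219.9, 114. ,  70.3,  11. ]), 4640) [0.724 0.214 0.072]
laser1 0.18 [567. 118.] 27970 [115. 120. 111.] (array([517.2, 413.5, 127.4,  43.1,  50.6]), 88) [0.531 0.377 0.056]
block1 0.93 [287. 374.] 2069 [138. 127.  50.] (array([ 262.5, -230.3,   98.4,   65.3,    3.4]), 1697) [ 0.261 -0.236  0.019]
block1 0.89 [387. 213.] 851 [12. 12. 13.] (array([674. ,  14.4,  61.9,  16.5, -84. ]), 110) [0.671 0.006 0.06 ]
block1 0.76 [354. 321.] 1464 [22. 22. 22.] (array([ 444.4, -190.7,  100.3,   61.9,   36.5]), 1185) [ 0.439 -0.196  0.019]
block1 0.61 [340. 183.] 745 [10. 10. 10.] (array([639.9, 186. ,  61. ,  14.6, -70.4]), 95) [0.642 0.183 0.06 ]
block1 0.57 [187. 232.] 958 [132. 121.  48.] (array([246.2, 250.3,  96. ,  67.7,  -4.4]), 686) [0.245 0.24  0.019]
block1 0.98 [363. 296.] 689 [48. 45. 43.] (array([658.1, 193.2,  56. ,   8.4, -77.8]), 66) [0.657 0.191 0.067]
block1 0.92 [254. 233.] 557 [63. 58. 55.] (array([ 452.3, -187.2,  103.1,   58.8,   35.3]), 394) [ 0.458 -0.184  0.017]
block1 0.68 [256. 201.] 447 [180. 156.  64.] (array([ 274.1, -224.8,  100.1,   59.9,    1.6]), 319) [ 0.279 -0.226  0.018]
block1 0.58 [406. 213.] 263 [198. 172.  57.] (array([245.1, 255.9,  79.2,  50.5,  -6.2]), 186) [0.242 0.252 0.018]
```

Request:
step_arm([
  [1,0,0.03,-0.035,0],
  [1,0,0.06,-0.07,0],
  [1,0,0.1,-0.115,-5],
  [1,0,0.14,-0.16,-10],
  [1,0,0.18,-0.205,-15],
  [1,0,0.22,-0.255,-20],
  [1,0.03,0.26,-0.3,-25],
  [1,0.06,0.285,-0.332,-25],
  [1,0.09,0.302,-0.352,-25],
  [1,0.105,0.302,-0.352,-25],
  [1,0.105,0.302,-0.352,-25],
  [1,0.105,0.302,-0.352,-25],
], newtons=6)

```text
time_s: 20.25
tool_pos: [0.4229, -0.207, 0.1094]
tool_rot: [-134.1, 89.9, -8.0]
force: [1.3, 0.1, 0.6]
grip_width: 0.0869
```

```bash
python3 - <<'E'
from h import *
print(pose()[0])
survey('wrist','w5.png',['block1'])
survey('side',None,['block1'])
grasp((448,-188.5),36,-1)
E
```

```text
[ 0.42291642 -0.20700803  0.10935422]
block1 0.96 [326. 263.] 10009 [17. 16. 16.] (array([ 432.6, -194.3,   70.2,   63.6,   35.8]), 9288) [ 0.429 -0.196  0.02 ]
block1 0.81 [437.  47.] 12821 [216. 210.  55.] (array([ 274.9, -225.6,   79.1,   63.8,    3.2]), 12124) [ 0.286 -0.22   0.02 ]
block1 0.71 [166.   7.] 488 [65. 50. 31.] (array([ 355.7, -360.3,   11.1,    1.9,  -11.1]), 201) [ 0.357 -0.361  0.015]
block1 0.96 [322. 211.] 670 [23. 23. 23.] (array([576. , 146.4,  95.3,  62.3,  25.3]), 476) [0.565 0.144 0.019]
block1 0.86 [288. 373.] 2011 [153. 141.  56.] (array([ 262.6, -231.2,   98. ,   64.9,    2.7]), 1669) [ 0.26  -0.236  0.019]
block1 0.61 [357. 318.] 1541 [18. 19. 19.] (array([ 445.3, -189.4,  101.8,   62.9,   36.2]), 1239) [ 0.439 -0.195  0.019]
tool [ 0.4225 -0.2077  0.1095] jaw yaw 126.1 delta tool [0.0864 0.0031 0.0007] turn 0.1 far-end dir in tool [ 0.001 -1.    -0.001]
```

View pics/w5.png

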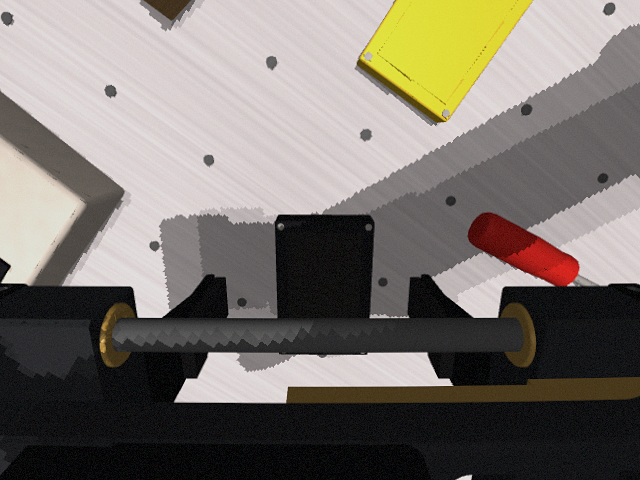

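Plate 2 was knocked over and now lies flat near (0.575, 0.146), so I'll re-place it after this one. The wrist view shows the third black plate at (325,265) between the fingers, with the yellow look-alike at (445,50) left alone.

Request:
step_arm([
  [1,0.04,0.002,0.004,0],
  [1,0.075,0.002,0.004,0],
  [1,0.087,0.002,0.004,0],
  [1,0.087,0.002,0.004,0],
  [-1,0.087,0.002,0.004,0],
  [-1,0.087,0.002,0.004,0],
  [-1,0.087,0.002,0.004,0],
  [-1,0.087,0.002,0.004,0],
  [-1,0.087,0.002,0.004,0],
  [-1,0.087,0.002,0.004,0],
], newtons=6)

```text
time_s: 21.7
tool_pos: [0.4178, -0.2061, 0.0222]
tool_rot: [-156.9, 90.0, -30.9]
force: [-1.6, 1.1, 6.1]
grip_width: 0.0649
```

Request:
step_arm([
  [-1,-0.011,-0.002,0,0],
  [-1,-0.022,-0.0055,0,0],
  [-1,-0.032,-0.011,0,0],
  [-1,-0.042,-0.017,0,0],
  [-1,-0.05,-0.024,0,0],
  [-1,-0.058,-0.033,0,0],
  [-1,-0.064,-0.042,0,0],
  [-1,-0.069,-0.052,0,0],
  [-1,-0.074,-0.07,0,0],
  [-1,-0.075,-0.085,0,0],
  [-1,-0.076,-0.095,0,0],
  [-1,-0.076,-0.1,0,0],
], newtons=5)

```text
time_s: 23.2
tool_pos: [0.4989, -0.1467, 0.0971]
tool_rot: [38.1, 90.0, 164.2]
force: [-0.6, -0.4, -2.0]
grip_width: 0.0647
```

```bash
python3 - <<'E'
from h import *
print(pose()[0]);tilt()
E
```

```text
[ 0.49888165 -0.14667095  0.09708848]
side 603 lean deg (toward tool+y) -2.0 sv [0.486 0.028] minz 0.0062 y at low 0.017
scene 331 lean deg (toward tool+y) -1.8 sv [0.36  0.046] minz 0.006 y at low -0.005
```

Request:
step_arm([
  [-1,0,0,0,0],
  [-1,0,0,0,0],
  [-1,-0.03,0,0,0],
  [-1,-0.05,-0.01,-0.015,10],
  [-1,-0.06,-0.02,-0.03,20],
  [-1,-0.06,-0.035,-0.05,30],
  [-1,-0.06,-0.05,-0.07,40],
  [-1,-0.06,-0.065,-0.09,50],
  [-1,-0.06,-0.08,-0.112,50.5],
  [-1,-0.06,-0.091,-0.128,50.5],
  [-1,-0.06,-0.091,-0.128,50.5],
  [-1,-0.06,-0.091,-0.128,50.5],
], newtons=20)

```text
time_s: 24.8
tool_pos: [0.6462, -0.1973, 0.1569]
tool_rot: [92.0, 89.9, 167.5]
force: [-0.1, -0.2, -4.4]
grip_width: 0.0644
```

```bash
python3 - <<'E'
from h import *
print(pose()[0]);tilt()
survey('wrist',None,['laser1']);survey('scene',None,['laser1'])
E
```

```text
[ 0.64620327 -0.19729412  0.15691746]
side 416 lean deg (toward tool+y) -2.8 sv [0.441 0.015] minz 0.0583 y at low 0.014
scene 336 lean deg (toward tool+y) 0.6 sv [0.424 0.053] minz 0.0067 y at low 0.0023
laser1 0.66 [316. 369.] 3339 [53. 51. 52.] (array([ 732.5, -221.6,   69.6,   28.8,   75.4]), 3038) [ 0.73  -0.221  0.073]
laser1 0.62 [594. 272.] 2609 [77. 74. 74.] None [0.738 0.008 0.04 ]
laser1 0.89 [199. 309.] 2420 [79. 73. 71.] (array([ 778.5, -228.6,  152.3,   68.3,  -14.9]), 1047) [ 0.797 -0.218  0.069]
laser1 0.79 [370. 351.] 2530 [98. 91. 87.] (array([784.1, 221.5, 153.1,  69.8,  10.8]), 1207) [0.82  0.222 0.07 ]
laser1 0.69 [289. 340.] 2293 [94. 87. 84.] (array([8.156e+02, 1.830e+01, 1.534e+02, 6.720e+01, 1.000e-01]), 1171) [0.835 0.029 0.071]
```

Request:
step_arm([
  [-1,0.02,-0.001,-0.001,0],
  [-1,0.035,-0.001,-0.001,0],
  [-1,0.045,-0.001,-0.001,0],
  [-1,0.05,-0.001,-0.001,0],
  [-1,0.05,-0.001,-0.001,0],
], newtons=20)

```text
time_s: 25.72
tool_pos: [0.6479, -0.1985, 0.1072]
tool_rot: [89.2, 90.0, 164.7]
force: [0.4, 0.6, -3.7]
grip_width: 0.0648
```

Request:
step_arm([
  [-1,0.003,0,0,0],
  [-1,0.006,0,0,0],
  [-1,0.009,0,0,0],
  [-1,0.012,0,0,0],
  [-1,0.014,0,0,0],
  [-1,0.014,0,0,0],
], newtons=5)

```text
time_s: 26.48
tool_pos: [0.6503, -0.1991, 0.0962]
tool_rot: [-90.5, 89.7, -15.0]
force: [2.2, 0.1, 5.5]
grip_width: 0.0649
```

```bash
python3 - <<'E'
from h import *
print(pose()[0]);tilt()
E
```

```text
[ 0.65027466 -0.19908599  0.09621359]
side 359 lean deg (toward tool+y) -0.8 sv [0.369 0.015] minz 0.0062 y at low 0.0167
scene 295 lean deg (toward tool+y) -0.6 sv [0.331 0.052] minz 0.0062 y at low -0.0024
```

Request:
step_arm([
  [-0.2,0,0,0,0],
  [0.6,0,0,0,0],
  [0.9,0,0,0,0],
  [1,0,0,0,0],
  [1,0,0,0,0],
  [1,-0.03,0,0,0],
  [1,-0.08,0,0,0],
  [1,-0.12,0,0,0],
])

```text
time_s: 27.58
tool_pos: [0.6482, -0.1986, 0.2155]
tool_rot: [-92.7, 89.9, -17.2]
force: [-0.6, 0.5, -0.7]
grip_width: 0.0872
```

```bash
python3 - <<'E'
from h import *
print(pose()[0])
standing('wrist',(.642,-.195),.04)
survey('wrist',None,['laser1'])
E
```

```text
[ 0.64820833 -0.19859353  0.21548553]
wrist 0.085 0.115 (array([ 642.5, -196.3,   65. ,   21.2,   74.3]), 2733) [ 0.6411 -0.196   0.0999]
wrist 0.02 0.08 (array([ 633.6, -193.9,   64.4,    1.4,   75.3]), 1014) [ 0.6333 -0.1943  0.0545]
laser1 0.69 [564. 260.] 6257 [55. 53. 50.] (array([750.6,  18.3,  70.2,  28.5,  85.1]), 1995) [0.741 0.008 0.057]
laser1 0.64 [318. 303.] 8195 [60. 57. 56.] (array([ 759.6, -228.8,  123.8,   70. ,  -13.8]), 5156) [ 0.719 -0.221  0.072]
```

Request:
step_arm([
  [1,0,0.04,0.02,0],
  [1,0,0.08,0.05,-5],
  [1,0,0.12,0.09,-10],
  [1,0,0.15,0.14,-20],
  [1,0,0.17,0.19,-30],
  [1,0,0.18,0.24,-39.5],
  [1,0,0.186,0.28,-39.5],
  [1,0,0.186,0.295,-39.5],
  [1,0,0.186,0.295,-39.5],
  [1,0,0.186,0.295,-39.5],
], newtons=6)

```text
time_s: 28.98
tool_pos: [0.5419, 0.1312, 0.2129]
tool_rot: [119.2, 89.9, -126.0]
force: [-0.2, 0.6, 0.7]
grip_width: 0.0867
```

```bash
python3 - <<'E'
from h import *
print(pose()[0])
survey('wrist','w6.png',['block1','laser1'])
survey('side',None,['block1']);survey('scene',None,['block1','laser1'])
E
```

```text
[0.54186854 0.13122202 0.21294991]
block1 0.74 [155. 292.] 2353 [14. 14. 14.] (array([669.6,  18.9,  59.4,   3.1, -89.8]), 556) [0.669 0.024 0.037]
block1 0.65 [587.  13.] 1934 [155. 139.  32.] (array([295. , 262.1,  59.2,  25.1, -65.1]), 1366) [0.296 0.264 0.019]
block1 0.64 [321. 252.] 6924 [20. 19. 19.] (array([579.8, 155.6, 100.2,  64.5,  26.2]), 6441) [0.575 0.154 0.02 ]
laser1 0.68 [298. 382.] 1397 [80. 77. 76.] None [0.713 0.189 0.013]
block1 0.83 [190. 230.] 948 [131. 120.  47.] (array([247. , 249.6,  96.9,  65.5,  -4.9]), 682) [0.246 0.24  0.019]
block1 0.7 [390. 212.] 890 [15. 15. 16.] (array([676.2,  14.2,  64.3,  18.4, -86.9]), 114) [0.671 0.008 0.06 ]
block1 0.66 [326. 208.] 805 [13. 13. 14.] (array([578.5, 148.3,  97.2,  62.6,  26.8]), 568) [0.573 0.143 0.019]
block1 0.64 [288. 376.] 2009 [137. 126.  48.] (array([ 262.7, -230.5,   98.6,   64.6,    2.8]), 1668) [ 0.261 -0.236  0.02 ]
block1 0.61 [437. 272.] 1055 [15. 15. 16.] (array([ 634.3, -200.3,   66.4,   17.1,   88.9]), 133) [ 0.636 -0.209  0.063]
block1 0.67 [300. 294.] 695 [57. 53. 51.] (array([689.4,  20.2,  64.6,  16.6, -78.5]), 77) [0.69  0.021 0.063]
block1 0.64 [230. 269.] 618 [54. 50. 48.] (array([ 653.9, -196.3,   60.1,   17.1,   89.1]), 74) [ 0.652 -0.194  0.061]
block1 0.63 [260. 200.] 467 [174. 151.  63.] (array([ 273. , -226. ,  100.1,   60.2,    4.5]), 329) [ 0.278 -0.226  0.018]
block1 0.57 [406. 214.] 476 [176. 153.  59.] (array([255.4, 253.3, 103.6,  55.6,  -4.9]), 340) [0.263 0.253 0.018]
laser1 0.97 [199. 310.] 2382 [82. 77. 74.] (array([ 777.6, -229.8,  148.9,   67. ,  -15. ]), 1032) [ 0.797 -0.218  0.069]
laser1 0.91 [292. 340.] 2255 [91. 84. 81.] (array([ 8.147e+02,  1.730e+01,  1.528e+02,  6.910e+01, -6.000e-01]), 1176) [0.834 0.028 0.071]
laser1 0.81 [370. 350.] 2499 [92. 86. 83.] (array([785.5, 220.8, 154.5,  67.4,  10.7]), 1192) [0.82  0.222 0.07 ]
```

View pics/w6.png

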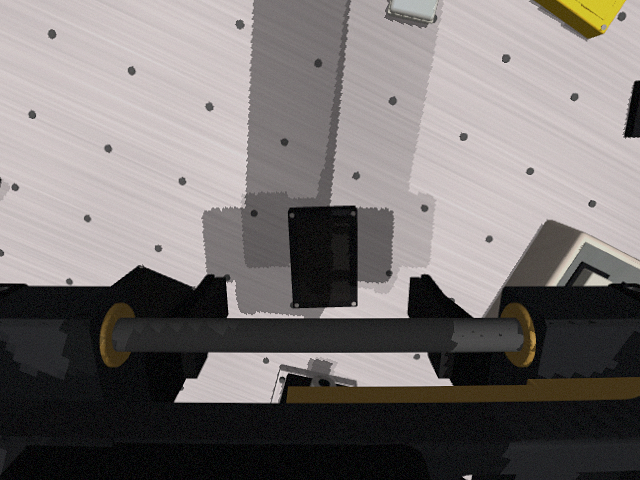

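Plate 3 stands at (0.6425, -0.196), and the lasers are unmoved. The fallen plate shows in full at (322,256) and fits (0.580, 0.156) at 26°.

```bash
python3 - <<'E'
from h import *
grasp((579.8,155.6),26.2,-1)
E
```

```text
tool [0.5419 0.1332 0.2137] jaw yaw 115.0 delta tool [ 0.1907 -0.0088  0.0035] turn -1.2 far-end dir in tool [ 0.    -1.     0.022]
```

Request:
step_arm([
  [1,0.05,-0.009,0.0035,-1],
  [1,0.1,-0.009,0.0035,-1],
  [1,0.15,-0.009,0.0035,-1],
  [1,0.18,-0.009,0.0035,-1],
  [1,0.191,-0.009,0.0035,-1],
  [1,0.191,-0.009,0.0035,-1],
  [-1,0.191,-0.009,0.0035,-1],
  [-1,0.191,-0.009,0.0035,-1],
  [-1,0.191,-0.009,0.0035,-1],
  [-1,0.191,-0.009,0.0035,-1],
  [-1,0.191,-0.009,0.0035,-1],
  [-1,0.191,-0.009,0.0035,-1],
], newtons=6)

```text
time_s: 30.88
tool_pos: [0.5491, 0.1406, 0.0235]
tool_rot: [-121.2, 89.9, -5.2]
force: [-0.7, -1.1, 5.5]
grip_width: 0.0649
```

Request:
step_arm([
  [-1,-0.011,-0.002,0,0],
  [-1,-0.022,-0.0055,0,0],
  [-1,-0.032,-0.011,0,0],
  [-1,-0.042,-0.017,0,0],
  [-1,-0.05,-0.024,0,0],
  [-1,-0.058,-0.033,0,0],
  [-1,-0.064,-0.042,0,0],
  [-1,-0.069,-0.052,0,0],
  [-1,-0.074,-0.07,0,0],
  [-1,-0.075,-0.085,0,0],
  [-1,-0.076,-0.095,0,0],
  [-1,-0.076,-0.1,0,0],
], newtons=5)

```text
time_s: 32.38
tool_pos: [0.6387, 0.1847, 0.0983]
tool_rot: [71.8, 90.0, -172.2]
force: [-1.8, 0.5, -1.5]
grip_width: 0.0647
```

```bash
python3 - <<'E'
from h import *
print(pose()[0],pose()[1].as_matrix().round(3).tolist());tilt()
E
```

```text
[0.63870781 0.18469229 0.0982645 ] [[-0.0, -0.899, -0.438], [-0.0, -0.438, 0.899], [-1.0, 0.0, 0.0]]
side 410 lean deg (toward tool+y) -2.7 sv [0.415 0.036] minz 0.0061 y at low 0.0159
scene 368 lean deg (toward tool+y) -3.2 sv [0.384 0.036] minz 0.006 y at low -0.0051
```

Request:
step_arm([
  [-1,0,0,0,0],
  [-1,0,0,0,0],
  [-1,-0.015,0,0,0],
  [-1,-0.02,-0.006,0.002,5],
  [-1,-0.02,-0.012,0.004,10],
  [-1,-0.02,-0.0175,0.006,15],
  [-1,-0.02,-0.0175,0.006,15],
  [-1,-0.01,-0.0175,0.006,15],
  [-1,-0.01,-0.0175,0.006,15],
], newtons=20)

```text
time_s: 33.6
tool_pos: [0.6504, 0.1968, 0.1071]
tool_rot: [101.8, 89.8, -157.2]
force: [0.4, -0.2, -1.8]
grip_width: 0.0649
```

Request:
step_arm([
  [-1,0.003,0,0,0],
  [-1,0.006,0,0,0],
  [-1,0.009,0,0,0],
  [-1,0.012,0,0,0],
  [-1,0.014,0,0,0],
  [-1,0.014,0,0,0],
], newtons=5)

```text
time_s: 34.35
tool_pos: [0.6536, 0.1979, 0.097]
tool_rot: [-88.6, 89.7, 12.3]
force: [1.5, -0.4, 4.6]
grip_width: 0.0645
```

```bash
python3 - <<'E'
from h import *
print(pose()[0],pose()[1].as_matrix().round(3).tolist());tilt()
E
```

```text
[0.65361245 0.19787405 0.097009  ] [[0.005, -0.982, -0.191], [0.001, -0.191, 0.982], [-1.0, -0.005, 0.0]]
side 311 lean deg (toward tool+y) -0.9 sv [0.349 0.027] minz 0.006 y at low 0.0175
scene 365 lean deg (toward tool+y) -0.5 sv [0.364 0.037] minz 0.0063 y at low -0.0021
```

Request:
step_arm([
  [-0.2,0,0,0,0],
  [0.6,0,0,0,0],
  [0.9,0,0,0,0],
  [1,0,0,0,0],
  [1,0,0,0,0],
  [1,-0.03,0,0,0],
  [1,-0.08,0,0,0],
  [1,-0.12,0,0,0],
])

```text
time_s: 35.45
tool_pos: [0.6516, 0.1976, 0.2165]
tool_rot: [-84.8, 89.9, 16.2]
force: [0.1, 0.1, -0.0]
grip_width: 0.0867
```

```bash
python3 - <<'E'
from h import *
print(pose()[0])
standing('wrist',(.648,.197),.04)
E
```

```text
[0.65163094 0.19764069 0.21645031]
wrist 0.085 0.115 (array([646.7, 197.3,  65. ,  21.5, -78.8]), 2721) [0.6447 0.1967 0.0999]
wrist 0.02 0.08 (array([636.9, 195.2,  64.1,   1.4, -78.9]), 1055) [0.6366 0.1951 0.0549]
```

Request:
step_arm([
  [1,-0.02,0.01,0.02,10],
  [1,-0.02,0.02,0.04,20],
  [1,-0.02,0.03,0.06,30],
  [0,-0.02,0.04,0.08,40],
  [-1,-0.02,0.05,0.1,50],
  [-1,-0.02,0.06,0.12,60],
  [-1,-0.02,0.07,0.14,70],
  [-1,-0.02,0.08,0.16,80],
  [-1,-0.02,0.089,0.175,90],
  [-1,-0.02,0.089,0.182,101],
  [-1,-0.02,0.089,0.182,101],
  [-1,-0.02,0.089,0.182,101],
], newtons=10)

```text
time_s: 37.0
tool_pos: [0.5296, 0.3586, 0.2343]
tool_rot: [-91.6, 90.0, -91.5]
force: [0.4, 0.9, -0.1]
grip_width: 0.0051
```

```bash
python3 - <<'E'
from h import *
print(pose()[0],pose()[1].as_matrix().round(3).tolist())
p,P=survey('wrist','w7.png',['controller','key_reset','key_left'])
survey('side',None,['block1']);survey('scene',None,['block1'])
z=P[...,2];m=((z>.064)&(z<.074)).astype(np.uint8)
n,l,s,c=cv2.connectedComponentsWithStats(m)
for i in range(1,n):
    if s[i,4]>80: print(c[i].round(),s[i,4],np.nanmedian(P[l==i],0).round(4),rect(P,l==i,.06,.08))
np.savez('w7',P=P)
E
```

```text
[0.52957953 0.35862215 0.23432979] [[-0.0, -0.003, 1.0], [-0.001, 1.0, 0.003], [-1.0, -0.001, -0.0]]
controller 0.73 [313. 147.] 30574 [126. 132. 123.] (array([526. , 416.3, 148.4, 146.6,   0. ]), 29724) [0.526 0.423 0.056]
controller 0.27 [265.  94.] 919 [208. 209. 201.] (array([489.8, 461.8,  21.5,  21.2, -89.8]), 790) [0.49  0.462 0.069]
key_reset 0.58 [360.  95.] 1420 [215. 215. 206.] (array([564.1, 460.8,  30.8,  29.6,  54.8]), 1247) [0.564 0.461 0.069]
key_left 0.69 [267.  94.] 824 [223. 225. 216.] (array([490. , 462.4,  20.9,  20.3,  -0.5]), 701) [0.49  0.462 0.069]
block1 0.93 [289. 374.] 2016 [134. 123.  47.] (array([ 262.6, -230.3,   98.6,   64.7,    2.7]), 1652) [ 0.26  -0.236  0.019]
block1 0.92 [388. 209.] 872 [13. 13. 13.] (array([676.3,  14.1,  60.7,  17.4, -89.8]), 108) [0.671 0.007 0.06 ]
block1 0.71 [340. 180.] 797 [15. 15. 15.] (array([638.8, 187.5,  61.8,  17.4, -66.5]), 97) [0.64  0.184 0.057]
block1 0.64 [437. 270.] 1063 [15. 15. 16.] (array([ 634.2, -201.2,   64.5,   18.2,  -89.4]), 132) [ 0.636 -0.209  0.063]
block1 0.56 [189. 233.] 959 [125. 113.  45.] (array
[... 636 characters left out ...]
0.061]
block1 0.63 [364. 298.] 689 [57. 53. 51.] (array([658. , 193.7,  56.8,   8.8, -79.3]), 78) [0.656 0.193 0.068]
[361.  96.] 1340 [0.5641 0.4614 0.0691] (array([563.9, 461.2,  31.4,  30.7, -88.3]), 1340)
[266.  95.] 845 [0.4896 0.4627 0.0689] (array([489.2, 462.2,  22.5,  22.3,   0.7]), 845)
[268. 154.] 725 [0.4898 0.4166 0.0689] (array([ 4.894e+02,  4.164e+02,  2.230e+01,  2.100e+01, -1.000e-01]), 725)
[628. 161.] 467 [0.7897 0.4143 0.0701] (array([789.5, 411. ,  38.6,  10.9,  77.2]), 467)
[270. 208.] 677 [0.4898 0.3714 0.0689] (array([4.895e+02, 3.708e+02, 2.230e+01, 2.180e+01, 2.000e-01]), 677)
[512. 375.] 1470 [0.7206 0.207  0.0722] (array([723.3, 206.3,  58. ,  30.5, -79.4]), 1470)
```

View pics/w7.png

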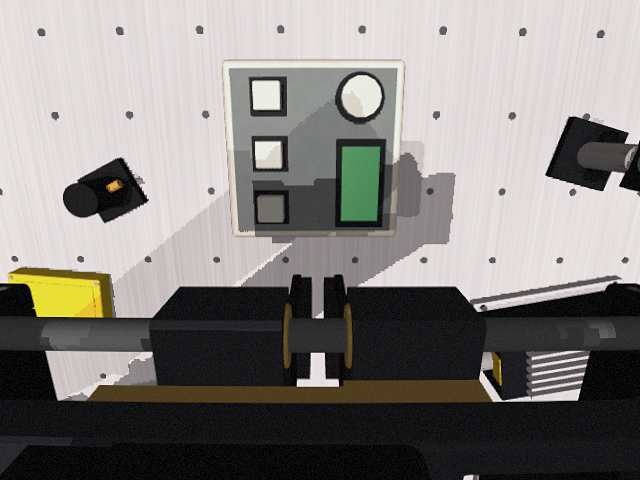

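All three plates stand. The wrist view shows the reset key at (360,96) and the square keys at (267,95), (268,154) and (270,208). Moving above reset.

Request:
step_arm([
  [-1,0,0.03,0.01,0],
  [-1,0.03,0.07,0.025,0],
  [-1,0.07,0.102,0.034,0],
  [-1,0.11,0.102,0.034,0],
  [-1,0.134,0.102,0.034,0],
  [-1,0.134,0.102,0.034,0],
  [-1,0.134,0.102,0.034,0],
])

```text
time_s: 38.28
tool_pos: [0.5641, 0.4616, 0.1021]
tool_rot: [39.2, 89.9, 39.2]
force: [-0.2, -0.2, 0.4]
grip_width: 0.0002
```

Request:
step_arm([
  [-1,0.01,0,0,0],
  [-1,0.015,0,0,0],
  [-1,0.018,0,0,0],
  [-1,0.02,0,0,0],
  [-1,0.02,0,0,0],
])

```text
time_s: 38.9
tool_pos: [0.5638, 0.4614, 0.0825]
tool_rot: [29.3, 89.9, 29.3]
force: [-1.7, -1.8, 8.4]
grip_width: 0.0009
```

Reset is down 5.5 mm with 8 N. Now up and over to the left key.

Request:
step_arm([
  [-1,-0.01,0,0,0],
  [-1,-0.025,0,0,0],
  [-1,-0.025,0,-0.04,0],
  [-1,-0.025,0,-0.0745,0],
  [-1,-0.025,0,-0.0745,0],
  [-1,-0.015,0,-0.0745,0],
  [-1,-0.008,0,-0.0745,0],
  [-1,-0.003,0,-0.0745,0],
  [-1,0,0,-0.0745,0],
  [-1,0,0,-0.0745,0],
])

```text
time_s: 40.15
tool_pos: [0.4901, 0.4603, 0.0823]
tool_rot: [-42.9, 89.9, -43.0]
force: [-2.2, -4.4, 10.0]
grip_width: 0.0004
```

Request:
step_arm([
  [-1,-0.01,0,0,0],
  [-1,-0.025,0,0,0],
  [-1,-0.025,-0.03,0,0],
  [-1,-0.025,-0.0455,0,0],
  [-1,-0.025,-0.0455,0,0],
  [-1,-0.015,-0.0455,0,0],
  [-1,-0.008,-0.0455,0,0],
  [-1,-0.003,-0.0455,0,0],
  [-1,0,-0.0455,0,0],
  [-1,0,-0.0455,0,0],
])

```text
time_s: 41.4
tool_pos: [0.4881, 0.4166, 0.0823]
tool_rot: [143.5, 90.0, 143.6]
force: [-4.8, -2.2, 10.5]
grip_width: 0.0007
```

Request:
step_arm([
  [-1,-0.01,0,0,0],
  [-1,-0.025,0,0,0],
  [-1,-0.025,-0.03,0,0],
  [-1,-0.025,-0.0455,0,0],
  [-1,-0.025,-0.0455,0,0],
  [-1,-0.015,-0.0455,0,0],
  [-1,-0.008,-0.0455,0,0],
  [-1,-0.003,-0.0455,0,0],
  [-1,0,-0.0455,0,0],
  [-1,0,-0.0455,0,0],
])

```text
time_s: 42.65
tool_pos: [0.4882, 0.3711, 0.0823]
tool_rot: [144.4, 90.0, 144.4]
force: [-5.3, -1.4, 11.9]
grip_width: 0.0007
```

Request:
step_arm([
  [-1,-0.02,0,0,0],
  [-1,-0.06,0,0,0],
  [-1,-0.11,0,0,0],
  [-1,-0.15,0,0.03,0],
  [-1,-0.15,0,0.03,0],
  [-1,-0.15,0,0.03,0],
])

```text
time_s: 43.4
tool_pos: [0.5183, 0.37, 0.2299]
tool_rot: [-150.6, 89.9, -150.6]
force: [-0.8, -0.5, -0.8]
grip_width: 0.0002
```

```bash
python3 - <<'E'
from h import *
p,P=survey('scene','s9.png',['block1','laser1']);p,P=survey('side','d9.png',['block1'])
z=look('wrist')[2]
for k,(x,y) in dict(r=(.564,.461),l=(.4895,.462),m=(.4895,.4165),ri=(.4895,.371)).items():
    print(k,np.nanmedian(z[np.linalg.norm(z[...,:2]-[x,y],axis=-1)<.008],0))
save(cv2.resize(p[90:390,200:600],(800,600)),'d10.png')
E
```

```text
block1 0.8 [259. 198.] 509 [176. 154.  70.] (array([ 270.1, -226.9,  104. ,   63.7,    2.7]), 358) [ 0.276 -0.227  0.017]
block1 0.77 [364. 295.] 679 [57. 52. 50.] (array([656.6, 193.6,  57.1,   7.8, -79.1]), 63) [0.656 0.193 0.068]
block1 0.75 [402. 217.] 485 [173. 147.  58.] (array([255.7, 253.5,  98.2,  58. ,  -5. ]), 344) [0.266 0.252 0.018]
block1 0.65 [300. 295.] 662 [57. 53. 51.] (array([689.3,  19.4,  62.1,   8.1,  86.9]), 60) [0.69  0.021 0.065]
block1 0.6 [230. 269.] 598 [55. 50. 48.] (array([ 654.7, -196.5,   60.3,   17.8,   86.8]), 70) [ 0.653 -0.193  0.063]
laser1 0.8 [371. 350.] 2450 [92. 86. 83.] (array([784.7, 220.2, 152.1,  67.5,  10.2]), 1169) [0.82  0.222 0.07 ]
laser1 0.7 [202. 310.] 2447 [85. 79. 76.] (array([ 777.3, -230. ,  151.2,   68.4,  -14.4]), 1044) [ 0.796 -0.218  0.069]
laser1 0.61 [287. 341.] 2245 [92. 86. 83.] (array([8.142e+02, 1.840e+01, 1.540e+02, 6.690e+01, 1.000e-01]), 1171) [0.836 0.028 0.071]
block1 0.81 [286. 376.] 1986 [134. 123.  46.] (array([ 262.4, -231.7,   97.6,   62.9,    3. ]), 1624) [ 0.26  -0.236  0.02 ]
block1 0.71 [190. 231.] 901 [126. 113.  43.] (array([246.9, 248.5,  94.3,  64.7,  -5.3]), 656) [0.246 0.24  0.019]
block1 0.63 [339. 183.] 718 [11. 11. 11.] (array([638.6, 187.7,  61.3,  15.8, -65.7]), 94) [0.64  0.185 0.059]
block1 0.61 [390. 209.] 819 [11. 11. 11.] (array([669.5,  12.8,  60.9,  14.1, -79. ]), 108) [0.671 0.009 0.06 ]
block1 0.58 [436. 272.] 1013 [12. 12. 13.] (array([ 633.4, -202.6,   60. ,   15. ,  -89.3]), 116) [ 0.636 -0.21   0.065]
r [0.56406565 0.46121388 0.06913738]
l [0.48957645 0.46195813 0.06904896]
m [0.48958241 0.4090548  0.28996797]
ri [0.48965077 0.37108825 0.06902712]
```

View pics/d10.png

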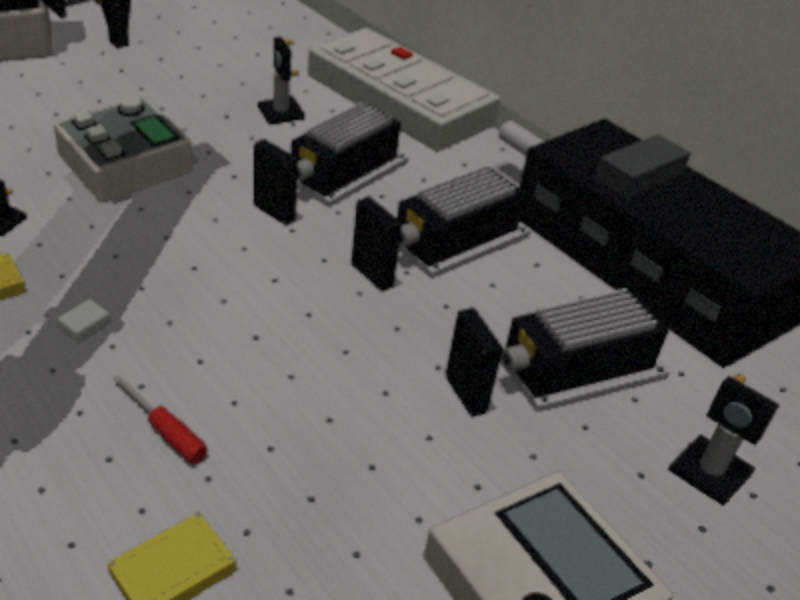

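Plates stand in front of all three snouts, at (275,182), (375,243) and (473,362) in the crop. The arm is clear, so I'm handing in.

```bash
python3 -c "
from cell import env
print(env.sign_off())"
```

```text
the job is handed in; nothing more can be done
None
```

All three laser heads are blocked by black plates standing on their short edges. After that I pressed reset, left, middle and right, one key at a time, and handed the job in at about 44 s of the 210 s. The hand-in gives no verdict.

- **Blocks:** The last checks put every plate upright, about 40 mm in front of its aperture, within about 3 mm of the beam line and within 2° of square. The plate at the left laser was knocked over after I first placed it, so I stood it up again before pressing any key.
- **Keys:** Each press went down to about 5.5 mm, with 8–12 N measured.
- **After the presses:** Reset, left and right read fully up at 69 mm. The middle key was hidden from the wrist camera, so I could not confirm that it came back up.
- **Undisturbed things:** The laser heads show no shift beyond measuring noise. I never reached near the post holder or the carton, but I did not measure them again at the end.

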